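Transfer a row of sample tubes to the bench rack in the same order

TASK

Move the four capped sample tubes out of their coloured cubes into the blue rack, in the same order from left to right as the cubes stand (left and right as the robot sees them), each standing fully home in its own hole. Keep the tubes upright on the way and leave the glass beaker where it stands.

Things in the scene. Friction and masses are not known exactly. Their poses are not given: they have to be found in the camera images.
- tube_red: Loose 50 ml centrifuge tube with red screw cap, about 50 g, 117 mm tall, upright in the cube of its colour. Origin: centre of its bottom tip, z up. Grip the cap from above: 35 mm diameter, 102 to 117 mm above the origin. Frosted round body of 29 mm diameter; the lowest 16 mm taper to a flat tip of 8 mm diameter, which leads into a hole.
- tube_yellow: Loose 50 ml centrifuge tube with yellow screw cap, about 50 g, 117 mm tall, upright in the cube of its colour. Origin: centre of its bottom tip, z up. Grip the cap from above: 35 mm diameter, 102 to 117 mm above the origin. Frosted round body of 29 mm diameter; the lowest 16 mm taper to a flat tip of 8 mm diameter, which leads into a hole.
- tube_green: Loose 50 ml centrifuge tube with green screw cap, about 50 g, 117 mm tall, upright in the cube of its colour. Origin: centre of its bottom tip, z up. Grip the cap from above: 35 mm diameter, 102 to 117 mm above the origin. Frosted round body of 29 mm diameter; the lowest 16 mm taper to a flat tip of 8 mm diameter, which leads into a hole.
- tube_white: Loose 50 ml centrifuge tube with white screw cap, about 50 g, 117 mm tall, upright in the cube of its colour. Origin: centre of its bottom tip, z up. Grip the cap from above: 35 mm diameter, 102 to 117 mm above the origin. Frosted round body of 29 mm diameter; the lowest 16 mm taper to a flat tip of 8 mm diameter, which leads into a hole.
- cube_red: Red holder cube, 46 x 46 mm, 62 mm high, fixed; round well, 33 mm diameter, floor 6 mm above the origin (centre of underside, z up). The four cubes stand 48 mm apart in a row along their common y axis (+y end = left for the robot), in an order that changes. Neighbouring caps are 13 mm apart; beside the row is free space.
- cube_yellow: Yellow holder cube, 46 x 46 mm, 62 mm high, fixed; round well, 33 mm diameter, floor 6 mm above the origin (centre of underside, z up). The four cubes stand 48 mm apart in a row along their common y axis (+y end = left for the robot), in an order that changes. Neighbouring caps are 13 mm apart; beside the row is free space.
- cube_green: Green holder cube, 46 x 46 mm, 62 mm high, fixed; round well, 33 mm diameter, floor 6 mm above the origin (centre of underside, z up). The four cubes stand 48 mm apart in a row along their common y axis (+y end = left for the robot), in an order that changes. Neighbouring caps are 13 mm apart; beside the row is free space.
- cube_white: White holder cube, 46 x 46 mm, 62 mm high, fixed; round well, 33 mm diameter, floor 6 mm above the origin (centre of underside, z up). The four cubes stand 48 mm apart in a row along their common y axis (+y end = left for the robot), in an order that changes. Neighbouring caps are 13 mm apart; beside the row is free space.
- rack: Empty blue tube rack, fixed, 60 (x) x 204 (y) x 62 mm high. Origin: centre of underside, z up; +y end = left for the robot. Four holes of 33 mm diameter at x = 0, y = +72, +24, -24, -72 mm (first to fourth from left) through a top plate (56-62 mm above the origin) and guide plate (26-31 mm); a fully seated tube's tip rests on the base plate, 5 mm above the origin.
- beaker: Loose glass beaker, a bystander, 68 mm diameter, 90 mm tall, standing upright between the row of cubes and the rack or beyond them. Origin: centre of its underside.

How it is judged (in metres and radians):
At the end, for the whole second after the job is handed in: Each tube stands in the blue rack in the hole with the same place from the left as its cube has in its row: within 10 mm of the hole's centre, tip under 13 mm above the rack's underside, tilt under 0.15 rad, under 20 mm/s. Beaker upright, within 30 mm of its start (((y of cube_red in the frame of cube_yellow above 0.02 m and y of cube_yellow in the frame of cube_green above 0.02 m and y of cube_green in the frame of cube_white above 0.02 m and y of tube_red in the frame of rack between 0.062 and 0.082 m and y of tube_yellow in the frame of rack between 0.014 and 0.034 m and y of tube_green in the frame of rack between -0.034 and -0.014 m and y of tube_white in the frame of rack between -0.082 and -0.062 m) or (y of cube_red in the frame of cube_yellow above 0.02 m and y of cube_yellow in the frame of cube_white above 0.02 m and y of cube_white in the frame of cube_green above 0.02 m and y of tube_red in the frame of rack between 0.062 and 0.082 m and y of tube_yellow in the frame of rack between 0.014 and 0.034 m and y of tube_white in the frame of rack between -0.034 and -0.014 m and y of tube_green in the frame of rack between -0.082 and -0.062 m) or (y of cube_red in the frame of cube_green above 0.02 m and y of cube_green in the frame of cube_yellow above 0.02 m and y of cube_yellow in the frame of cube_white above 0.02 m and y of tube_red in the frame of rack between 0.062 and 0.082 m and y of tube_green in the frame of rack between 0.014 and 0.034 m and y of tube_yellow in the frame of rack between -0.034 and -0.014 m and y of tube_white in the frame of rack between -0.082 and -0.062 m) or (y of cube_red in the frame of cube_green above 0.02 m and y of cube_green in the frame of cube_white above 0.02 m and y of cube_white in the frame of cube_yellow above 0.02 m and y of tube_red in the frame of rack between 0.062 and 0.082 m and y of tube_green in the frame of rack between 0.014 and 0.034 m and y of tube_white in the frame of rack between -0.034 and -0.014 m and y of tube_yellow in the frame of rack between -0.082 and -0.062 m) or (y of cube_red in the frame of cube_white above 0.02 m and y of cube_white in the frame of cube_yellow above 0.02 m and y of cube_yellow in the frame of cube_green above 0.02 m and y of tube_red in the frame of rack between 0.062 and 0.082 m and y of tube_white in the frame of rack between 0.014 and 0.034 m and y of tube_yellow in the frame of rack between -0.034 and -0.014 m and y of tube_green in the frame of rack between -0.082 and -0.062 m) or (y of cube_red in the frame of cube_white above 0.02 m and y of cube_white in the frame of cube_green above 0.02 m and y of cube_green in the frame of cube_yellow above 0.02 m and y of tube_red in the frame of rack between 0.062 and 0.082 m and y of tube_white in the frame of rack between 0.014 and 0.034 m and y of tube_green in the frame of rack between -0.034 and -0.014 m and y of tube_yellow in the frame of rack between -0.082 and -0.062 m) or (y of cube_yellow in the frame of cube_red above 0.02 m and y of cube_red in the frame of cube_green above 0.02 m and y of cube_green in the frame of cube_white above 0.02 m and y of tube_yellow in the frame of rack between 0.062 and 0.082 m and y of tube_red in the frame of rack between 0.014 and 0.034 m and y of tube_green in the frame of rack between -0.034 and -0.014 m and y of tube_white in the frame of rack between -0.082 and -0.062 m) or (y of cube_yellow in the frame of cube_red above 0.02 m and y of cube_red in the frame of cube_white above 0.02 m and y of cube_white in the frame of cube_green above 0.02 m and y of tube_yellow in the frame of rack between 0.062 and 0.082 m and y of tube_red in the frame of rack between 0.014 and 0.034 m and y of tube_white in the frame of rack between -0.034 and -0.014 m and y of tube_green in the frame of rack between -0.082 and -0.062 m) or (y of cube_yellow in the frame of cube_green above 0.02 m and y of cube_green in the frame of cube_red above 0.02 m and y of cube_red in the frame of cube_white above 0.02 m and y of tube_yellow in the frame of rack between 0.062 and 0.082 m and y of tube_green in the frame of rack between 0.014 and 0.034 m and y of tube_red in the frame of rack between -0.034 and -0.014 m and y of tube_white in the frame of rack between -0.082 and -0.062 m) or (y of cube_yellow in the frame of cube_green above 0.02 m and y of cube_green in the frame of cube_white above 0.02 m and y of cube_white in the frame of cube_red above 0.02 m and y of tube_yellow in the frame of rack between 0.062 and 0.082 m and y of tube_green in the frame of rack between 0.014 and 0.034 m and y of tube_white in the frame of rack between -0.034 and -0.014 m and y of tube_red in the frame of rack between -0.082 and -0.062 m) or (y of cube_yellow in the frame of cube_white above 0.02 m and y of cube_white in the frame of cube_red above 0.02 m and y of cube_red in the frame of cube_green above 0.02 m and y of tube_yellow in the frame of rack between 0.062 and 0.082 m and y of tube_white in the frame of rack between 0.014 and 0.034 m and y of tube_red in the frame of rack between -0.034 and -0.014 m and y of tube_green in the frame of rack between -0.082 and -0.062 m) or (y of cube_yellow in the frame of cube_white above 0.02 m and y of cube_white in the frame of cube_green above 0.02 m and y of cube_green in the frame of cube_red above 0.02 m and y of tube_yellow in the frame of rack between 0.062 and 0.082 m and y of tube_white in the frame of rack between 0.014 and 0.034 m and y of tube_green in the frame of rack between -0.034 and -0.014 m and y of tube_red in the frame of rack between -0.082 and -0.062 m) or (y of cube_green in the frame of cube_red above 0.02 m and y of cube_red in the frame of cube_yellow above 0.02 m and y of cube_yellow in the frame of cube_white above 0.02 m and y of tube_green in the frame of rack between 0.062 and 0.082 m and y of tube_red in the frame of rack between 0.014 and 0.034 m and y of tube_yellow in the frame of rack between -0.034 and -0.014 m and y of tube_white in the frame of rack between -0.082 and -0.062 m) or (y of cube_green in the frame of cube_red above 0.02 m and y of cube_red in the frame of cube_white above 0.02 m and y of cube_white in the frame of cube_yellow above 0.02 m and y of tube_green in the frame of rack between 0.062 and 0.082 m and y of tube_red in the frame of rack between 0.014 and 0.034 m and y of tube_white in the frame of rack between -0.034 and -0.014 m and y of tube_yellow in the frame of rack between -0.082 and -0.062 m) or (y of cube_green in the frame of cube_yellow above 0.02 m and y of cube_yellow in the frame of cube_red above 0.02 m and y of cube_red in the frame of cube_white above 0.02 m and y of tube_green in the frame of rack between 0.062 and 0.082 m and y of tube_yellow in the frame of rack between 0.014 and 0.034 m and y of tube_red in the frame of rack between -0.034 and -0.014 m and y of tube_white in the frame of rack between -0.082 and -0.062 m) or (y of cube_green in the frame of cube_yellow above 0.02 m and y of cube_yellow in the frame of cube_white above 0.02 m and y of cube_white in the frame of cube_red above 0.02 m and y of tube_green in the frame of rack between 0.062 and 0.082 m and y of tube_yellow in the frame of rack between 0.014 and 0.034 m and y of tube_white in the frame of rack between -0.034 and -0.014 m and y of tube_red in the frame of rack between -0.082 and -0.062 m) or (y of cube_green in the frame of cube_white above 0.02 m and y of cube_white in the frame of cube_red above 0.02 m and y of cube_red in the frame of cube_yellow above 0.02 m and y of tube_green in the frame of rack between 0.062 and 0.082 m and y of tube_white in the frame of rack between 0.014 and 0.034 m and y of tube_red in the frame of rack between -0.034 and -0.014 m and y of tube_yellow in the frame of rack between -0.082 and -0.062 m) or (y of cube_green in the frame of cube_white above 0.02 m and y of cube_white in the frame of cube_yellow above 0.02 m and y of cube_yellow in the frame of cube_red above 0.02 m and y of tube_green in the frame of rack between 0.062 and 0.082 m and y of tube_white in the frame of rack between 0.014 and 0.034 m and y of tube_yellow in the frame of rack between -0.034 and -0.014 m and y of tube_red in the frame of rack between -0.082 and -0.062 m) or (y of cube_white in the frame of cube_red above 0.02 m and y of cube_red in the frame of cube_yellow above 0.02 m and y of cube_yellow in the frame of cube_green above 0.02 m and y of tube_white in the frame of rack between 0.062 and 0.082 m and y of tube_red in the frame of rack between 0.014 and 0.034 m and y of tube_yellow in the frame of rack between -0.034 and -0.014 m and y of tube_green in the frame of rack between -0.082 and -0.062 m) or (y of cube_white in the frame of cube_red above 0.02 m and y of cube_red in the frame of cube_green above 0.02 m and y of cube_green in the frame of cube_yellow above 0.02 m and y of tube_white in the frame of rack between 0.062 and 0.082 m and y of tube_red in the frame of rack between 0.014 and 0.034 m and y of tube_green in the frame of rack between -0.034 and -0.014 m and y of tube_yellow in the frame of rack between -0.082 and -0.062 m) or (y of cube_white in the frame of cube_yellow above 0.02 m and y of cube_yellow in the frame of cube_red above 0.02 m and y of cube_red in the frame of cube_green above 0.02 m and y of tube_white in the frame of rack between 0.062 and 0.082 m and y of tube_yellow in the frame of rack between 0.014 and 0.034 m and y of tube_red in the frame of rack between -0.034 and -0.014 m and y of tube_green in the frame of rack between -0.082 and -0.062 m) or (y of cube_white in the frame of cube_yellow above 0.02 m and y of cube_yellow in the frame of cube_green above 0.02 m and y of cube_green in the frame of cube_red above 0.02 m and y of tube_white in the frame of rack between 0.062 and 0.082 m and y of tube_yellow in the frame of rack between 0.014 and 0.034 m and y of tube_green in the frame of rack between -0.034 and -0.014 m and y of tube_red in the frame of rack between -0.082 and -0.062 m) or (y of cube_white in the frame of cube_green above 0.02 m and y of cube_green in the frame of cube_red above 0.02 m and y of cube_red in the frame of cube_yellow above 0.02 m and y of tube_white in the frame of rack between 0.062 and 0.082 m and y of tube_green in the frame of rack between 0.014 and 0.034 m and y of tube_red in the frame of rack between -0.034 and -0.014 m and y of tube_yellow in the frame of rack between -0.082 and -0.062 m) or (y of cube_white in the frame of cube_green above 0.02 m and y of cube_green in the frame of cube_yellow above 0.02 m and y of cube_yellow in the frame of cube_red above 0.02 m and y of tube_white in the frame of rack between 0.062 and 0.082 m and y of tube_green in the frame of rack between 0.014 and 0.034 m and y of tube_yellow in the frame of rack between -0.034 and -0.014 m and y of tube_red in the frame of rack between -0.082 and -0.062 m)) and x of tube_red in the frame of rack between -0.01 and 0.01 m and z of tube_red in the frame of rack between -0.005 and 0.013 m and angle between each of tube_red, tube_yellow, tube_green, tube_white's own z axis and vertical below 0.15 rad and linear speed of each of tube_red, tube_yellow, tube_green, tube_white below 0.02 m/s and x of tube_yellow in the frame of rack between -0.01 and 0.01 m and z of tube_yellow in the frame of rack between -0.005 and 0.013 m and x of tube_green in the frame of rack between -0.01 and 0.01 m and z of tube_green in the frame of rack between -0.005 and 0.013 m and x of tube_white in the frame of rack between -0.01 and 0.01 m and z of tube_white in the frame of rack between -0.005 and 0.013 m and distance of beaker from where it was at the start of the episode below 0.03 m and angle between beaker's own z axis and vertical below 0.3 rad); the robot touches nothing.
It fails at once if the tube with the red cap is tipped by more than 45 degrees (angle between tube_red's own z axis and vertical above 0.785 rad).
It fails at once if the tube with the yellow cap is tipped by more than 45 degrees (angle between tube_yellow's own z axis and vertical above 0.785 rad).
It fails at once if the tube with the green cap is tipped by more than 45 degrees (angle between tube_green's own z axis and vertical above 0.785 rad).
It fails at once if the tube with the white cap is tipped by more than 45 degrees (angle between tube_white's own z axis and vertical above 0.785 rad).
It fails at once if the beaker is moved by more than 30 mm or tipped (distance of beaker from where it was at the start of the episode above 0.03 m or angle between beaker's own z axis and vertical above 0.3 rad).
It also fails if it takes over 99 s, if anything falls off the work surface, if the arm or the gripper's body presses on something with over 40 N, if the wrist force passes 120 N, or if a joint passes its speed limit or range.

ROBOT

A 6-joint arm with a two-finger parallel gripper is mounted at the origin on the work surface. World frame = base frame: x ahead of the robot, y to its left, z up, the work surface at z = 0. Lengths are in mm, angles in rad, forces in N, time in s.
With the tool pointing down it reaches from about 375 to 750 mm from the base axis. Payload 9 kg.
Tool frame: the origin (TCP) lies on the mounting face of the last link; the fingertips stand 173 mm ahead of it and the grasp point (between the pads) lies 155 mm ahead of it (robot.tip_reach is the distance from the TCP to the fingertips, in mm); z points along the fingers, y is the direction in which the jaws open and shut (so a half turn about z gives the same grasp; the last joint's range is limited). The gripper opens to 85 mm and grips with 20 to 120 N. Pads are 22 mm wide; open, the fingers measure 114 mm over their backs; the gripper's body (76 mm by 85 mm) begins 54 mm behind the grasp point. The pads swing forward as they close: fully open they stand 13 mm farther back than shut.
Start: joints at [-1.533, 0.104, 0.097, 1.564, 0, 1.353], TCP at [151.819, -580.489, 404.731] pointing down, gripper open.
Joint ranges: [-2.99, 2.99], [-0.84, 1.86], [-1.1, 1.16], [-1.84, 2.11], [-1.51, 1.56], [-3.14, 3.14]. Speed limits (rad/s): [2.22, 2.22, 2.57, 3.14, 3.14, 3.14].

INTERFACE

Orientations are given as a unit quaternion [x, y, z, w].
In Python, from workcell import robot gives the robot as it stands. Calls block until the motion is done:
- robot.movep(position, orientation): joint-space move of the TCP to a pose.
- robot.movel(position, v=150, rot=None, f_stop=None): straight line of the TCP; rot=None keeps the orientation; v is the mean speed in mm/s. With f_stop (N) it stops when the force on the tool has changed by that much, and returns True; else False.
- robot.move_joints(angles): joint-space move.
- robot.gripper_to(opening, force=None): opening from 0.0 (shut) to 1.0 (fully open); force is the grip in N (None keeps the last); returns when the fingers have stopped.
- robot.sleep(seconds).
- robot.ik(position, orientation): joint angles nearest the present ones, or None.
- robot.observe(): the state.
- robot.grab_frame(name): name is "side" or "top"; returns a dict with "pixels" (480x640x3 uint8, red, green, blue), "fx", "fy", "cx", "cy" (pixels), "k1" (the pictures are not rectified: a ray, as slopes to the right and down, at radius r is drawn at 1 + k1 r^2 times it, then the intrinsics apply), "pose" (4x4, takes a point from camera to world coordinates). Camera axes: x right, y down, z forward; pixel columns grow to the right and rows downward; lengths in mm; the calibration is good to about 2 mm. A picture is of the moment at which its call begins. There is no depth.
A pose or a line that the arm cannot do raises robot.IKError and nothing moves.
- robot.close_job(): hands the job in, once; it reports no verdict.
Trained networks look in a picture, given as the dict that the camera call returned (one of the last four; its "shot" number tells which), for a name from the list of things; names that differ only in an ending like _2 or _b are one class to them, and where a whole thing is asked for, a point or a joint stands for the part that bears it (a point fixed in the world has none). Each returns a list of dicts, best first, with "p" (0 to 1); they miss things now and then, are a little off and sometimes report something else, mostly with a low value. They report only what shows in the picture. A call takes as long as a camera call.
- robot.recognise(picture, query): "box" ([left, top, right, bottom] in pixels, round what is visible of it).
- robot.trace(picture, query): "mask" (480x640 bool, what is visible of it) and "box" ([left, top, right, bottom] in pixels, round what is visible of it).
- robot.pinpoint(picture, query): "location" ([row, column] in pixels: a listed point, or the origin of a listed thing).
The state is a dict: "time": time; "joints": joint angles; "qd": joint speeds; "effort": joint torques, N m; "eef_pos": TCP position; "orientation": TCP orientation; "wrist_force": force on the tool from outside, world axes, zero at the start; "ft_torque": the same for the moment, N m; "opening": opening from 0.0 (shut) to 1.0 (fully open).
Only numpy, scipy, OpenCV 4.12 (cv2) and the standard library are available. Lean on these libraries where they do the work, as an engineer would, in place of code of your own. Each camera call takes 0.05 s, during which the arm holds its last target.

## Working session

There is one attempt and no reset: what is moved stays moved. The work goes in short steps, each a Python script; the robot and the scene stay as the last script left them, time stands still between calls to the robot, and variables do not carry over. Pictures are saved under pics/ and viewed, and the job is handed in when it is done.

```bash
ls; mkdir -p pics; cat > h.py <<'E'
import numpy as np, cv2
from workcell import robot
def save(f,n): cv2.imwrite('pics/'+n+'.png',f['pixels'][:,:,::-1])
def ray(f,u,v):
    x=(u-f['cx'])/f['fx'];y=(v-f['cy'])/f['fy']
    rd=np.hypot(x,y);r=rd
    for _ in range(30): r=rd/(1+f['k1']*r*r)
    s=r/rd if rd>0 else 1
    T=np.array(f['pose']);return T[:3,3],T[:3,:3]@np.array([x*s,y*s,1])
def onz(f,u,v,z):
    o,d=ray(f,u,v);return o+d*(z-o[2])/d[2]
def proj(f,P):
    T=np.array(f['pose']);P=np.atleast_2d(P);c=(P-T[:3,3])@T[:3,:3]
    s=c[:,:2]/c[:,2:];k=1+f['k1']*(s**2).sum(1,keepdims=True);s=s*k
    return s*[f['fx'],f['fy']]+[f['cx'],f['cy']]
E
python3 - <<'E'
from h import *
for n in ('top','side'):
    f=robot.grab_frame(n);save(f,n+'0');print(n,f['fx'],f['fy'],f['cx'],f['cy'],f['k1'],np.round(f['pose'],3).tolist())
    for q in ['cube_red','cube_yellow','cube_green','cube_white','tube_red','tube_yellow','tube_green','tube_white','rack','beaker']:
        r=robot.trace(f,q);p=robot.pinpoint(f,q)
        print(q,[(round(a['p'],2),np.round(a['box']).tolist()) for a in r[:2]],[(round(a['p'],2),np.round(a['location']).tolist()) for a in p[:2]])
print(robot.observe())
E
```

```text
pics
top 591.6153644458051 591.6153644458051 317.9201676497596 238.2738478636341 -0.12084356129001941 [[-0.014, -0.998, 0.053, 541.199], [-1.0, 0.014, -0.005, 0.86], [0.004, -0.053, -0.999, 971.709], [0.0, 0.0, 0.0, 1.0]]
cube_red [(0.69, [440.0, 279.0, 478.0, 314.0])] []
cube_yellow [(0.82, [469.0, 265.0, 499.0, 303.0]), (0.63, [478.0, 274.0, 513.0, 298.0])] [(0.79, [284.0, 477.0])]
cube_green [(0.71, [384.0, 298.0, 419.0, 337.0]), (0.52, [441.0, 280.0, 476.0, 315.0])] [(0.59, [312.0, 403.0])]
cube_white [(0.83, [411.0, 286.0, 450.0, 328.0])] [(0.92, [306.0, 424.0])]
tube_red [(0.74, [453.0, 284.0, 489.0, 308.0])] [(0.86, [294.0, 454.0])]
tube_yellow [(0.96, [481.0, 273.0, 516.0, 296.0]), (0.58, [468.0, 266.0, 502.0, 303.0])] [(0.68, [284.0, 479.0])]
tube_green [(0.63, [395.0, 306.0, 421.0, 332.0])] [(0.95, [315.0, 403.0])]
tube_white [(0.77, [423.0, 295.0, 458.0, 325.0])] [(0.7, [303.0, 426.0])]
rack [(0.58, [111.0, 244.0, 252.0, 303.0]), (0.52, [409.0, 286.0, 446.0, 326.0])] [(0.64, [274.0, 184.0])]
beaker [(0.71, [289.0, 142.0, 330.0, 194.0])] [(0.63, [172.0, 310.0])]
side 593.42
[... 916 characters left out ...]
'time': 2.1, 'joints': array([-1.53271457e+00,  1.04081708e-01,  9.73044724e-02,  1.56389778e+00,
        1.40592222e-05,  1.35313501e+00]), 'qd': array([-1.26160051e-03, -2.65703629e-05,  1.33019795e-04,  8.97770488e-05,
       -2.05180483e-03,  2.45379663e-03]), 'effort': array([ 1.99558654e-04, -5.56740761e+01,  5.03771496e+01,  3.87711916e-04,
       -2.99115527e-04, -2.56660400e-05]), 'eef_pos': array([ 151.81267586, -580.49121736,  404.74386497]), 'orientation': array([9.91835567e-01, 1.27523350e-01, 1.56235133e-06, 6.10416364e-05]), 'wrist_force': array([ 0.51008465,  0.91843966, -0.85436438]), 'ft_torque': array([ 0.01689207,  0.03174344, -0.03491126]), 'opening': 1.0013652201093262}
```

View pics/top0.png

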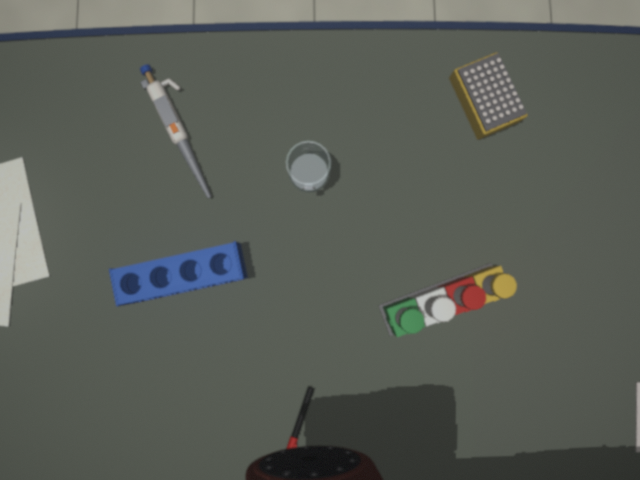

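View pics/side0.png

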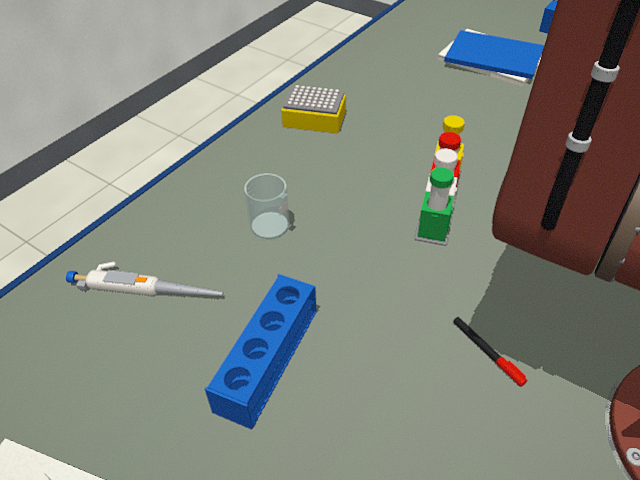

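Top view: the row from left to right is green (412,320), white (442,308), red (472,296), yellow (504,286). The rack runs from (112,285) to (242,262), and the beaker is at (309,168). Next I'll fit the poses from cap and hole centroids in both views.

```bash
cat > fit.py <<'E'
from h import *
from scipy.optimize import least_squares
fs={n:robot.grab_frame(n) for n in('top','side')}
win={'top':dict(rack=(105,240,250,308),row=(380,262,525,340)),'side':dict(rack=(200,268,322,430),row=(412,110,472,246))}
cv=[]
for n,f in fs.items():
    for k,(a,b,c,d) in win[n].items():
        s=3 if k=='rack' else 3
        if n=='top': s=5
        if n=='side' and k=='row': s=4
        im=cv2.resize(f['pixels'][b:d,a:c,::-1],None,fx=s,fy=s,interpolation=cv2.INTER_CUBIC);cv2.imwrite(f'pics/{n}_{k}.png',im)
        hsv=cv2.cvtColor(f['pixels'],cv2.COLOR_RGB2HSV)
        print(n,k,hsv[b:d,a:c].reshape(-1,3).mean(0))
import pickle;pickle.dump(fs,open('fs.pkl','wb'))
E
python3 fit.py; python3 - <<'E'
import cv2,numpy as np
a=[cv2.imread(f'pics/{n}.png') for n in('top_rack','top_row')]
w=max(x.shape[1] for x in a);m=np.zeros((sum(x.shape[0] for x in a),w,3),np.uint8);y=0
for x in a:m[y:y+x.shape[0],:x.shape[1]]=x;y+=x.shape[0]
cv2.imwrite('pics/m1.png',cv2.resize(m,None,fx=.8,fy=.8));
a=[cv2.imread(f'pics/{n}.png') for n in('side_rack','side_row')]
m=np.zeros((600,800,3),np.uint8)
m[:a[0].shape[0],:a[0].shape[1]]=a[0];m[:a[1].shape[0],420:420+a[1].shape[1]]=a[1];cv2.imwrite('pics/m2.png',m)
E
```

```text
top rack [ 85.88427992  82.95618661 116.41004057]
top row [ 38.8709107   50.08594164 111.90035367]
side rack [ 72.96473386 105.6130338  154.85731633]
side row [ 46.40526961  78.27671569 153.62916667]
```

View pics/m1.png

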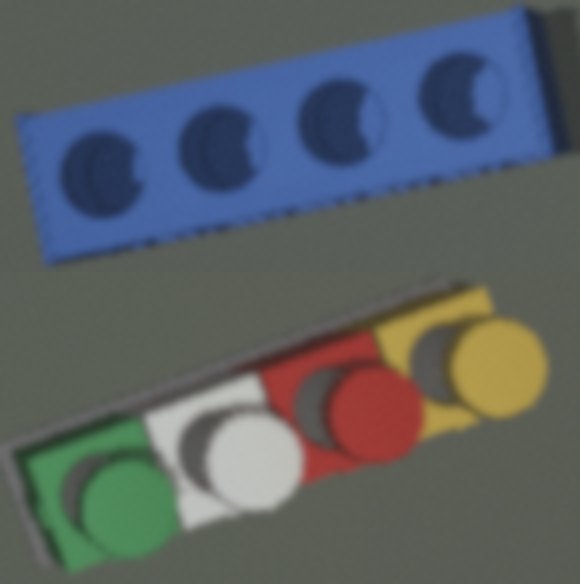

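View pics/m2.png

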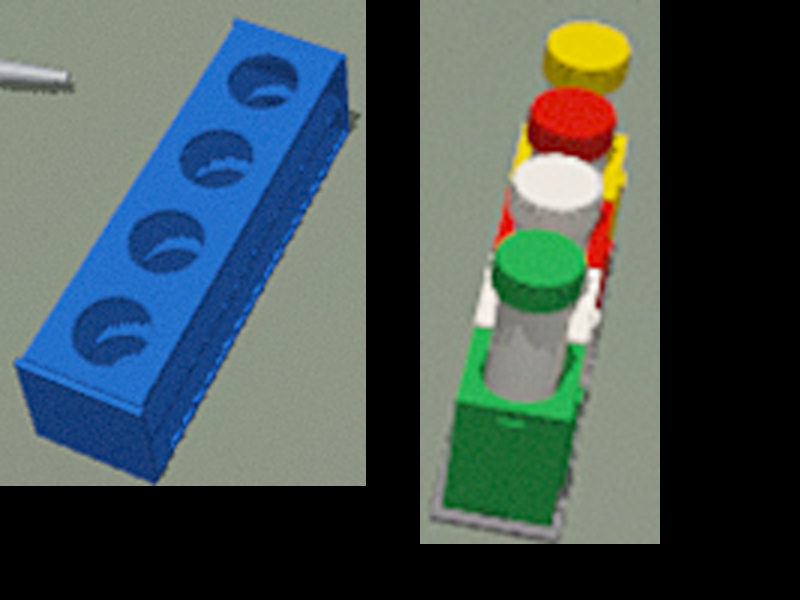

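```bash
cat > fit2.py <<'E'
from h import *
import pickle
from scipy.optimize import least_squares
fs=pickle.load(open('fs.pkl','rb'))
def cvt(p,s,o,off=(0,0)): return (np.array(p,float)-off+.5)/s-.5+o
obs={('top','rack'):cvt([(104,174),(222,149),(343,122),(462,96)],4,(105,240)),
('top','row'):cvt([(130,508),(255,460),(377,413),(499,368)],4,(380,262),(0,272)),
('side','rack'):cvt([(112,331),(166,241),(216,158),(263,82)],3,(200,268)),
('side','row'):cvt([(539,259),(556,184),(571,117),(587,49)],4,(412,110),(420,0))}
Y=np.array([72,24,-24,-72.])
def pts(p,z): return np.c_[p[0]-np.sin(p[2])*Y,p[1]+np.cos(p[2])*Y,np.full(4,z)]
for k,z in(('rack',62),('row',123)):
    for cams in (('top',),('side',),('top','side')):
        r=least_squares(lambda p:np.concatenate([(proj(fs[c],pts(p,z))-obs[c,k]).ravel() for c in cams]),[450,0,0])
        print(k,cams,np.round(r.x,3),'rms px',np.sqrt((r.fun**2).mean()).round(2))
f=fs['top'];print('beaker',onz(f,310,172,0),onz(f,309,164,90))
f=fs['side'];print('beaker',onz(f,270,226,0))
E
python3 fit2.py
```

```text
rack ('top',) [5.38498e+02 2.18106e+02 2.01000e-01] rms px 0.14
rack ('side',) [5.35068e+02 2.22106e+02 2.04000e-01] rms px 0.17
rack ('top', 'side') [5.36904e+02 2.20122e+02 2.04000e-01] rms px 1.2
row ('top',) [ 4.90343e+02 -2.04507e+02  3.37000e-01] rms px 0.14
row ('side',) [ 4.88587e+02 -2.01355e+02  3.39000e-01] rms px 0.27
row ('top', 'side') [ 4.89865e+02 -2.03808e+02  3.38000e-01] rms px 0.64
beaker [703.28833312   7.9802548    0.        ] [700.46875006   8.66312073  90.        ]
beaker [698.99244645  13.6874086    0.        ]
```

```bash
cat >> h.py <<'E'
ROW=np.array([489.5,-203,.338]);RACK=np.array([536.9,220.1,.203])
Y=[72,24,-24,-72]
def at(p,i): return np.array([p[0]-np.sin(p[2])*Y[i],p[1]+np.cos(p[2])*Y[i]])
def q(yaw,s=1):
    a=(yaw+s*np.pi/2)/2; return np.array([np.cos(a),np.sin(a),0,0])
def st(t=''):
    o=robot.observe();print(t,'t',round(o['time'],2),'p',np.round(o['eef_pos'],1),'F',np.round(o['wrist_force'],1),'op',round(o['opening'],3),'q',np.round(o['joints'],2));return o
E
python3 - <<'E'
from h import *
for s in (1,-1):
    for p,y,i in((ROW,.338,0),(ROW,.338,3),(RACK,.203,0),(RACK,.203,3)):
        print(s,i,[None if (r:=robot.ik([*at(p,i),z],q(y,s))) is None else np.round(r,2).tolist() for z in(267,380)])
E
```

```text
1 0 [[-0.55, -0.23, -0.48, 1.33, 0.0, 0.68], [-0.55, -0.25, -0.29, 1.54, 0.0, 0.68]]
1 3 [[-0.71, 0.07, -0.19, 1.31, 0.0, 0.52], [-0.71, 0.04, -0.01, 1.52, 0.0, 0.52]]
1 0 [[0.29, 0.12, -0.14, 1.31, 0.0, 1.66], [0.29, 0.09, 0.04, 1.52, 0.0, 1.66]]
1 3 [[0.04, 0.04, -0.22, 1.31, 0.0, 1.4], [0.04, 0.01, -0.04, 1.52, 0.0, 1.4]]
-1 0 [[-0.55, -0.23, -0.48, 1.33, 0.0, -2.46], [-0.55, -0.25, -0.29, 1.54, 0.0, -2.46]]
-1 3 [[-0.71, 0.07, -0.19, 1.31, 0.0, -2.62], [-0.71, 0.04, -0.01, 1.52, 0.0, -2.62]]
-1 0 [[0.29, 0.12, -0.14, 1.31, 0.0, -1.48], [0.29, 0.09, 0.04, 1.52, 0.0, -1.48]]
-1 3 [[0.04, 0.04, -0.22, 1.31, 0.0, -1.74], [0.04, 0.01, -0.04, 1.52, 0.0, -1.74]]
```

```bash
cat >> h.py <<'E'
def pick(i,zg=267):
    x,y=at(ROW,i)
    robot.gripper_to(1.0)
    robot.movep([x,y,340],q(ROW[2]));st('above')
    print('hit',robot.movel([x,y,zg],v=120,f_stop=15))
    robot.gripper_to(0.0,force=50);st('gripped')
    robot.movel([x,y,390],v=150);st('lifted')
E
python3 - <<'E'
from h import *
pick(0)
x,y=at(RACK,0)
robot.movel([x,y,390],v=250,rot=q(RACK[2]));st('over')
for n in('side','top'): f=robot.grab_frame(n);save(f,n+'1')
E
```

```text
above t 4.39 p [ 465.6 -135.8  340.1] F [-0.3 -0.4 -0.4] op 1.0 q [-0.55 -0.25 -0.36  1.46 -0.    0.68]
hit False
gripped t 5.68 p [ 465.8 -135.2  267.6] F [-1.4 -0.2  3.8] op 0.389 q [-0.55 -0.23 -0.48  1.33 -0.    0.68]
lifted t 6.65 p [ 465.5 -135.   388.9] F [ 0.1  0.8 -0.4] op 0.392 q [-0.55 -0.25 -0.27  1.55 -0.    0.68]
over t 8.52 p [522.4 289.9 390.1] F [-0.4 -1.3 -0.5] op 0.396 q [ 0.29  0.09  0.06  1.54 -0.    1.66]
```

View pics/side1.png

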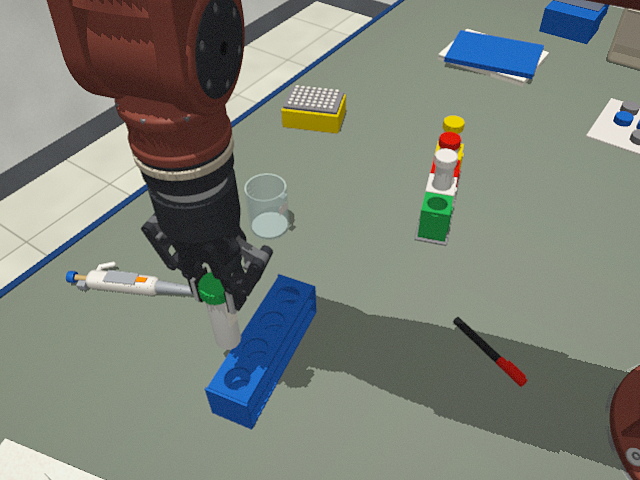

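View pics/top1.png

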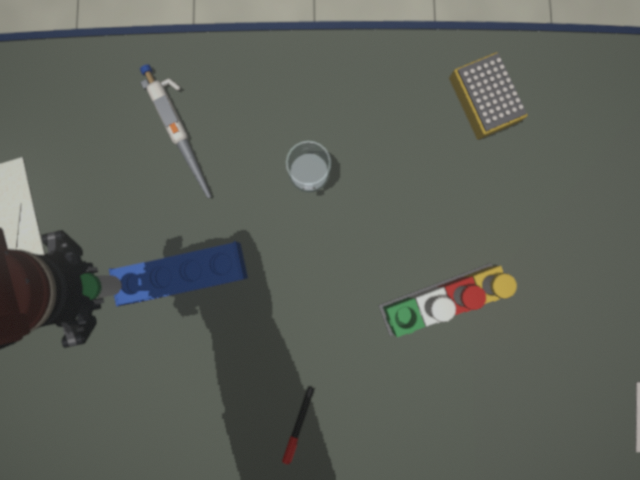

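Green is held and hanging straight over hole 1. I'll lower it to just above the rack and measure it against the hole.

```bash
python3 - <<'E'
from h import *
x,y=at(RACK,0)
robot.movel([x,y,338],v=150);o=st('low')
f=robot.grab_frame('side');g=robot.grab_frame('top')
import pickle;pickle.dump((f,g,o),open('low.pkl','wb'))
a=cv2.resize(f['pixels'][250:430,190:330,::-1],None,fx=3,fy=3,interpolation=cv2.INTER_CUBIC)
b=cv2.resize(g['pixels'][240:320,60:190,::-1],None,fx=2.9,fy=2.9,interpolation=cv2.INTER_CUBIC)
m=np.zeros((560,800,3),np.uint8);m[:a.shape[0],:a.shape[1]]=a;m[:b.shape[0],422:422+b.shape[1]]=b[:,:378]
cv2.imwrite('pics/low.png',m)
for z in (76,):
    c=np.r_[o['eef_pos'][:2],z];print('pred tip side',proj(f,c), 'cap top', proj(f,np.r_[c[:2],z+117]),proj(g,np.r_[c[:2],z+117]))
E
```

```text
low t 9.12 p [522.4 290.4 338.4] F [ 0.4  0.8 -0. ] op 0.397 q [ 0.29  0.09 -0.03  1.44  0.    1.66]
pred tip side [[235.48322903 370.23434818]] cap top [[222.27327867 313.67505215]] [[ 98.95528324 286.63122321]]
```

View pics/low.png

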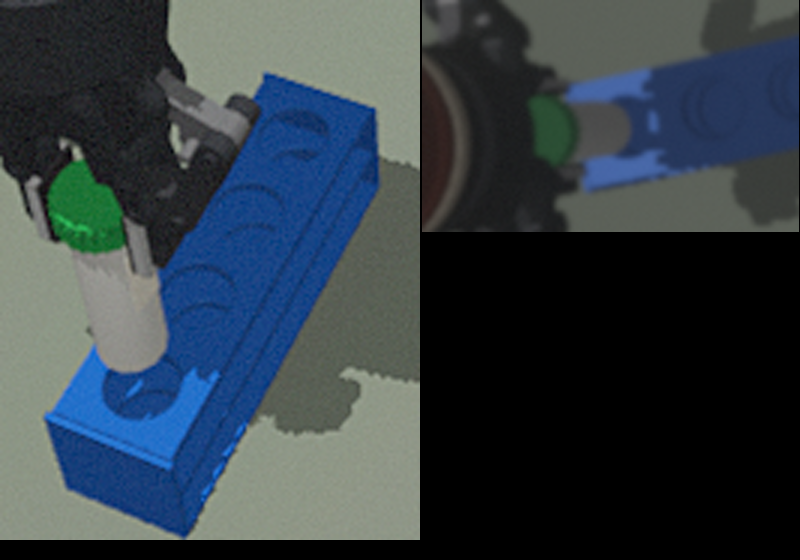

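```bash
cat > ov.py <<'E'
from h import *
import pickle
f,g,o=pickle.load(open('low.pkl','rb'))
t=np.linspace(0,2*np.pi,60)
def ring(c,z,r): return np.c_[c[0]+r*np.cos(t),c[1]+r*np.sin(t),np.full(60,z)]
def draw(f,crop,s,rings,name):
    a,b,c,d=crop
    im=cv2.resize(f['pixels'][b:d,a:c,::-1],None,fx=s,fy=s,interpolation=cv2.INTER_CUBIC)
    for R,col in rings:
        p=(proj(f,R)-[a,b]+.5)*s-.5
        cv2.polylines(im,[np.round(p*8).astype(np.int32)],True,col,1,cv2.LINE_AA,3)
    cv2.imwrite('pics/'+name+'.png',im)
if __name__=='__main__':
    c=o['eef_pos'][:2];z=76
    # side-camera-only rack fit hole
    hs=at([535.07,222.1,.204],0);ht=at([538.5,218.1,.201],0)
    draw(f,(195,260,295,400),4,[(ring(c,z,4),(0,0,255)),(ring(c,z+16,14.5),(0,0,255)),(ring(c,z+102,17.5),(0,255,255)),(ring(hs,62,16.5),(255,255,255))],'ov_s')
    draw(g,(60,240,190,320),6,[(ring(c,z+16,14.5),(0,0,255)),(ring(c,z+117,17.5),(0,255,255)),(ring(c,z+102,17.5),(0,255,255)),(ring(ht,62,16.5),(255,255,255))],'ov_t')
    print(c,hs,ht)
E
python3 ov.py
```

```text
[522.36824863 290.4336265 ] [520.48366419 292.60701247] [524.12525055 288.65045413]
```

View pics/ov_s.png

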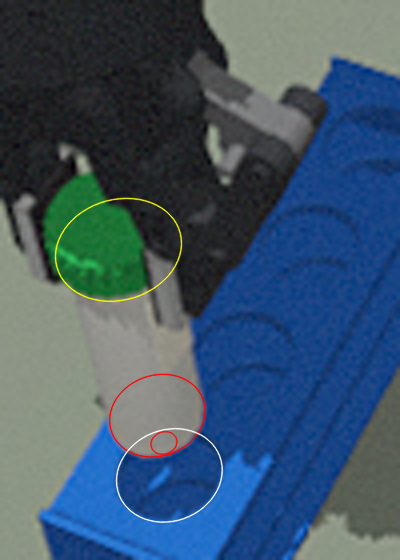

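View pics/ov_t.png

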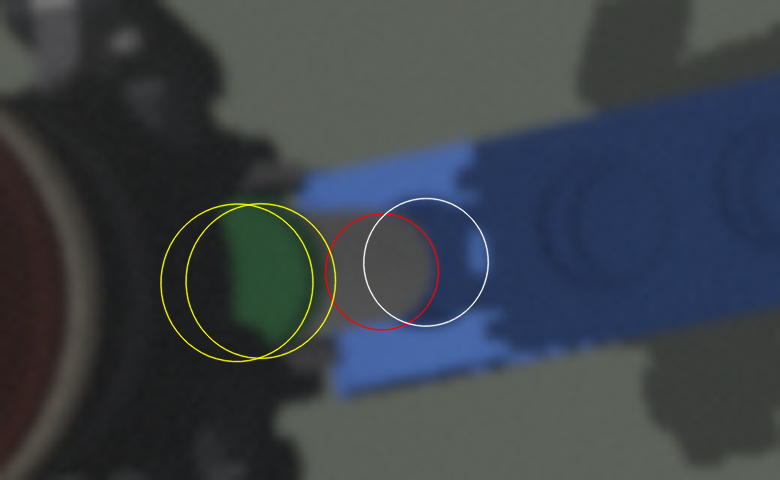

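Tip is within a couple of mm of the hole centre in both views, which is within what the taper takes up. Inserting with a force stop.

```bash
python3 - <<'E'
from h import *
x,y=at(RACK,0)+[0,-.5]
print(robot.movel([x,y,300],v=80,f_stop=12));st('a')
f=robot.grab_frame('side');g=robot.grab_frame('top')
print(robot.movel([x,y,262],v=60,f_stop=12));o=st('b')
f=robot.grab_frame('side');g=robot.grab_frame('top');save(f,'s2');save(g,'t2')
a=cv2.resize(f['pixels'][230:410,190:330,::-1],None,fx=3,fy=3,interpolation=cv2.INTER_CUBIC);cv2.imwrite('pics/ins.png',a)
E
```

```text
False
a t 9.84 p [522.3 290.1 299.8] F [-0.4  0.3 -1. ] op 0.394 q [ 0.29  0.1  -0.09  1.37  0.    1.66]
True
b t 10.55 p [522.1 290.  262.6] F [-0.2 -0.2  5.6] op 0.392 q [ 0.29  0.12 -0.15  1.31  0.    1.66]
```

View pics/ins.png

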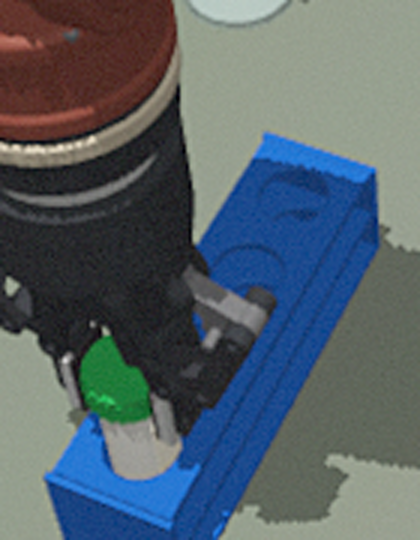

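Green bottomed out at TCP z=262.6 with no side force. Releasing it and fetching white the same way.

```bash
cat >> h.py <<'E'
def place(i):
    x,y=at(RACK,i)+[0,-.5]
    robot.movel([x,y,390],v=250,rot=q(RACK[2]))
    robot.movel([x,y,338],v=150);o=st('low')
    f=robot.grab_frame('side');g=robot.grab_frame('top')
    import pickle;pickle.dump((f,g,o),open('low.pkl','wb'))
def insert(i,dx=0,dy=-.5):
    x,y=at(RACK,i)+[dx,dy]
    print(robot.movel([x,y,300],v=80,f_stop=12));st('a')
    print(robot.movel([x,y,258],v=60,f_stop=12));st('b')
def release(i,n):
    robot.gripper_to(1.0);o=robot.observe();p=o['eef_pos'].copy();p[2]=390
    robot.movel(p,v=200);st('up')
    for c in('side','top'): save(robot.grab_frame(c),c+n)
E
python3 - <<'E'
from h import *
release(0,'r0')
pick(1);place(1)
f=robot.grab_frame('side');save(f,'w')
E
```

```text
up t 12.0 p [521.7 289.9 388.6] F [ 0.1  0.5 -0.9] op 1.004 q [0.29 0.09 0.06 1.54 0.   1.66]
above t 14.05 p [ 481.9 -179.8  340.2] F [0.5 0.8 0.3] op 0.998 q [-0.61 -0.16 -0.28  1.45  0.    0.62]
hit False
gripped t 15.34 p [ 481.7 -180.5  267.6] F [-0.4  0.5  4.4] op 0.394 q [-0.61 -0.14 -0.39  1.32 -0.    0.62]
lifted t 16.31 p [ 481.4 -180.3  388.8] F [ 0.1  0.7 -1. ] op 0.39 q [-0.61 -0.16 -0.19  1.54  0.    0.62]
low t 18.67 p [532.1 242.8 338.4] F [-0.1  0.1 -1.6] op 0.392 q [ 0.2   0.06 -0.07  1.44 -0.    1.57]
```

View pics/sider0.png

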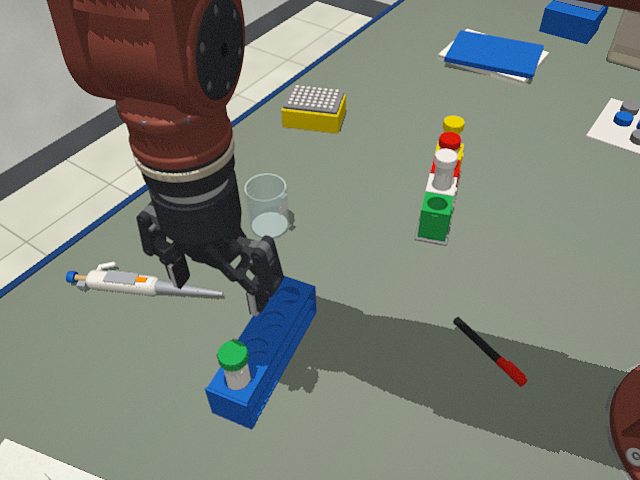

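View pics/w.png

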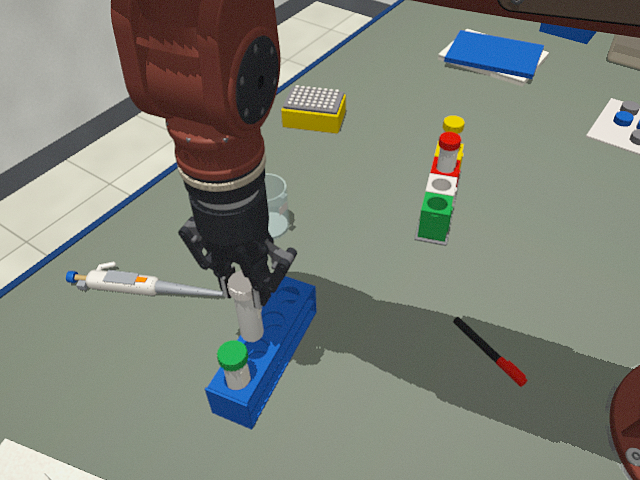

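Green stands upright and seated in hole 1, cap at (233,355). White hangs just behind it over hole 2, tip near (252,338). Continuing with white, then red.

```bash
python3 - <<'E'
from h import *
insert(1);release(1,'r1')
pick(2);place(2)
f=robot.grab_frame('side');save(f,'r')
E
```

```text
False
a t 19.44 p [531.9 243.1 299.8] F [-0.4  0.9 -0.4] op 0.394 q [ 0.21  0.06 -0.13  1.37 -0.    1.57]
True
b t 20.04 p [531.9 243.1 262.6] F [-0.2  0.3  5.7] op 0.394 q [ 0.21  0.08 -0.19  1.3  -0.    1.57]
up t 21.39 p [531.4 243.  388.7] F [0.5 0.6 0.3] op 1.001 q [0.21 0.06 0.02 1.54 0.   1.57]
above t 23.43 p [ 497.8 -224.9  340.2] F [-0.2  0.7 -0.7] op 1.001 q [-0.66 -0.06 -0.19  1.44  0.    0.57]
hit False
gripped t 24.73 p [ 497.6 -225.8  267.6] F [-1.  -0.4  4.2] op 0.392 q [-0.67 -0.04 -0.3   1.31 -0.    0.57]
lifted t 25.69 p [ 497.3 -225.5  388.8] F [-0.3  0.4  0.2] op 0.395 q [-0.67 -0.06 -0.1   1.53  0.    0.57]
low t 28.04 p [541.7 195.8 338.3] F [ 0.2 -0.2  0.9] op 0.39 q [ 0.12  0.03 -0.1   1.44 -0.    1.49]
```

View pics/r.png

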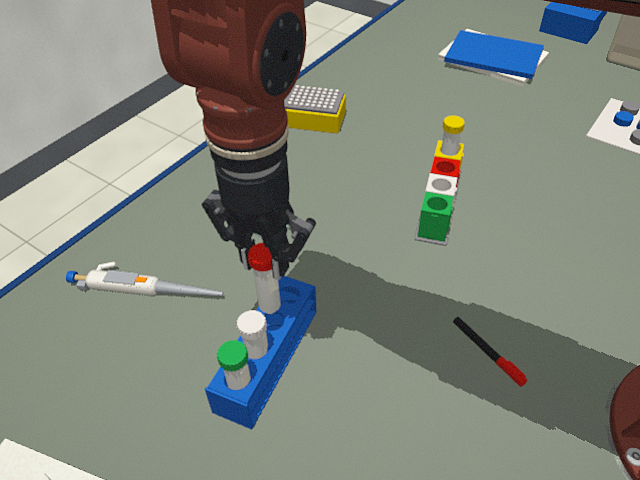

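White is seated in hole 2, cap at (251,325). Red hangs over hole 3, tip near (270,310).

```bash
python3 - <<'E'
from h import *
insert(2);release(2,'r2')
pick(3);place(3)
f=robot.grab_frame('side');save(f,'y')
E
```

```text
False
a t 28.82 p [541.6 196.1 299.8] F [0.6 0.8 0.3] op 0.39 q [ 0.12  0.04 -0.16  1.37 -0.    1.49]
True
b t 29.42 p [541.6 196.1 262.6] F [-0.8 -0.2  5. ] op 0.396 q [ 0.12  0.05 -0.21  1.3  -0.    1.49]
up t 30.77 p [541.1 196.  388.7] F [0.6 0.1 0.4] op 0.998 q [ 0.12  0.03 -0.01  1.54  0.    1.49]
above t 32.8 p [ 513.8 -270.1  340.2] F [ 1.   0.8 -0. ] op 1.002 q [-0.71  0.04 -0.09  1.44  0.    0.52]
hit False
gripped t 34.09 p [ 513.5 -271.1  267.6] F [-0.2  0.4  3.6] op 0.394 q [-0.71  0.07 -0.19  1.31 -0.    0.52]
lifted t 35.06 p [ 513.2 -270.8  388.7] F [-0.3  0.3 -0.7] op 0.391 q [-0.71  0.04  0.    1.53 -0.    0.52]
low t 37.39 p [551.4 148.7 338.3] F [-0.2  0.1 -0.6] op 0.392 q [ 0.03  0.01 -0.12  1.44 -0.    1.4 ]
```

View pics/y.png

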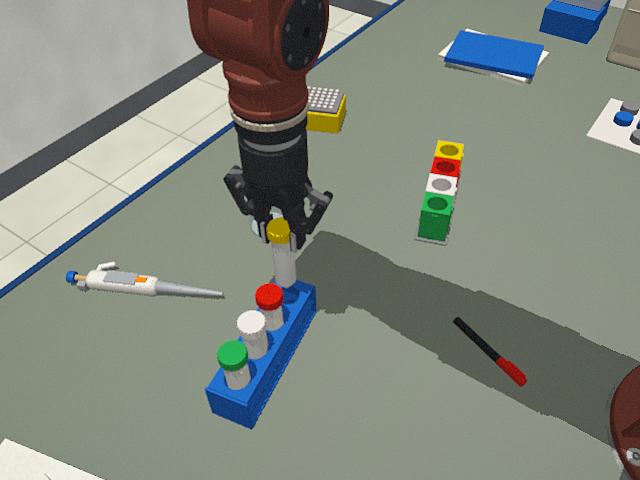

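Green, white and red are seated. Yellow hangs over hole 4, tip near (287,285).

```bash
python3 - <<'E'
from h import *
from ov import draw,ring
insert(3);release(3,'r3')
robot.move_joints([-1.2,.104,.097,1.564,0,1.353]);st('away')
f=robot.grab_frame('side');g=robot.grab_frame('top');save(f,'sfin');save(g,'tfin')
col=(0,0,255)
for im,p,c,s,n in((f,(535.07,222.1,.204),(195,230,325,430),3,'fs'),(g,(538.5,218.1,.201),(95,235,255,315),5,'ft')):
    draw(im,c,s,[(ring(at(p,i),122,17.5),col) for i in range(4)],n)
E
```

```text
False
a t 38.17 p [551.3 149.1 299.8] F [-0.5 -0.8 -0.4] op 0.393 q [ 0.04  0.02 -0.18  1.37 -0.    1.4 ]
True
b t 38.77 p [551.2 149.1 262.6] F [-0.7 -0.2  6. ] op 0.387 q [ 0.04  0.04 -0.23  1.3  -0.    1.4 ]
up t 40.12 p [550.8 149.  388.7] F [-0.3 -0.2  0.4] op 1.0 q [ 0.04  0.01 -0.03  1.54  0.    1.4 ]
away t 42.64 p [ 333.7 -498.4  404.7] F [ 0.7 -0.2 -0.1] op 0.998 q [-1.2   0.1   0.1   1.56  0.    1.35]
```

View pics/fs.png

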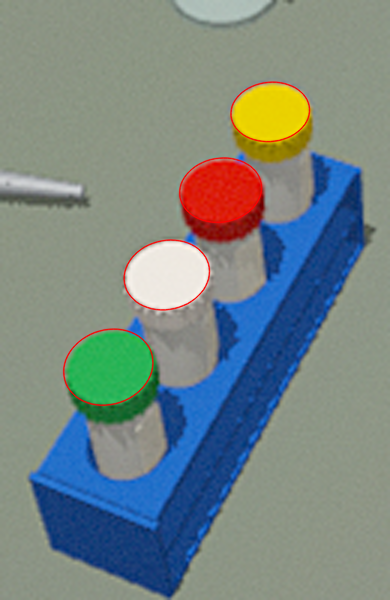

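View pics/ft.png

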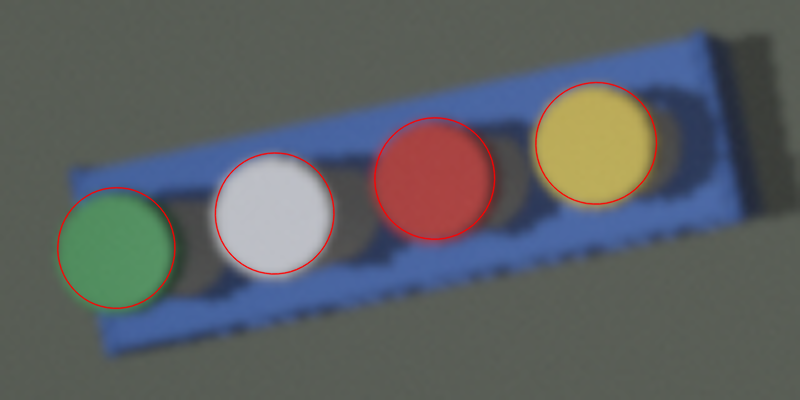

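View pics/tfin.png

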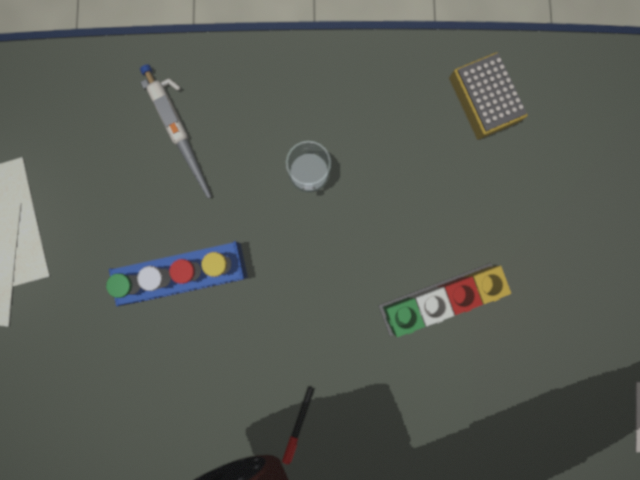

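All four caps match the seated prediction (cap top 122 mm above the underside) in both views. The beaker is unchanged at (309,168).

```bash
python3 -c "
from workcell import robot
print(robot.close_job())"
```

```text
the job is handed in; nothing more can be done
None
```

All four tubes are in the blue rack in the same left-to-right order as their cubes: green, white, red, yellow. I handed the job in with about 43 of the 99 s used.

- **Seating:** each tube reached the bottom at the same tool height (262.6 mm). In the final pictures every cap lies within about 1 to 2 mm of where a fully seated cap should be, in both camera views. The tubes look upright.
- **Beaker:** it shows at the same pixels as in the first picture. The robot was clear of everything at hand-in.
- **Disagreements:**
  - The two cameras put the rack and the row of cubes about 4 to 5 mm apart, so I used values between the two for both.
  - The tubes bottomed about 4 mm lower than my first estimate. They appear to have sat that much higher in the gripper than I had assumed.
  - The green tube leaned slightly while it was carried.
- **Detection networks:** some results were doubtful. For example, "rack" also fired on the white cube. I took the final positions from points I picked by eye in the pictures.

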